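Load the sample cell and close up the incubation chamber

TASK

Put the larger of the two round steel sample cells into the incubation chamber, setting it down gently, window up, inside the raised ring on the chamber's floor. Then close the chamber's hinged lid fully, and only after that swing the clamp arm all the way down onto the lid. Keep the cell level and leave the small cell, the canister and the bottle where they stand.

Things in the scene. Friction and masses are not known exactly. Their poses are not given: they have to be found in the camera images.
- chamber: Fixed open aluminium tray of the incubation chamber, 170 (x) x 180 (y) x 50 mm high, walls 6 mm; origin at the centre of its underside on the bench, z up, x towards the lid's hinge, y towards the clamp. Dark inner floor 12 mm above the bench. The clamp's bracket (30 x 34 mm, top 82 mm above the bench) stands outside the +y wall, at x -30, y +107 mm.
- nest (a point): Middle of the low ring on the chamber's inner floor, at floor height: (0, 0, 12) mm in the chamber's frame; axes as the chamber's. The ring: inner diameter 65 mm, outer 74 mm, 3 mm high.
- lid (a joint): Angle of the chamber's lid, rad: 0 shut (flat on the rim, its top 60 mm above the bench), growing as it opens upward to at most 2.0; starts standing open. Stiff hinge, 0.3 N m friction: it stays where it is left. The lid: black frame round a clear window, 180 mm wide (y), 10 mm thick, reaching 170 mm from the hinge line, 0.2 kg.
- lid_hinge (a point): Middle of the lid's hinge line, which is parallel to the chamber's y axis: (85, 0, 50) mm in the chamber's frame, level with the lid's underside. The shut lid runs from here to the chamber's -x; open, its outer face looks to the chamber's +x. This point's axes turn with the lid.
- lid_tab (a point): Middle of the lid's finger tab on its outer face. The tab, 50 mm wide (y), 8 mm thick, juts 22 mm beyond the lid's front edge; this point is 182 mm from the hinge line.
- clamp (a joint): Angle of the clamp arm, rad: 0 fully down (level over the shut lid, its rubber pad on the lid's frame), growing as it is raised to at most 2.0; starts about upright. 0.12 N m friction: it stays where it is left. The arm: steel bar 14 mm wide, 10 mm thick, with a black ball knob of 22 mm diameter at its end.
- clamp_pivot (a point): Middle of the clamp arm's pivot line, which is parallel to the chamber's x axis: (-30, 107, 72) mm in the chamber's frame. Down, the arm points from here to the chamber's -y; raised, it points up. This point's axes turn with the arm.
- clamp_knob (a point): Centre of the ball knob, 85 mm from the clamp's pivot.
- cell: The larger sample cell: a closed steel disc, 60 mm diameter, 20 mm high, about 0.16 kg, with a glass window in its top face; loose on the bench; origin at the centre of its underside, z up.
- small_cell: The smaller sample cell, same look, 38 mm diameter, 14 mm high; leave it. Origin at the centre of its underside.
- canister: Grey plastic canister with black cap, 44 mm diameter, 55 mm high; leave it. Origin at the centre of its underside.
- bottle: Amber bottle with white cap, 56 mm diameter, 100 mm high; leave it. Origin at the centre of its underside.

How it is judged:
By the outcome, as a careful person would: the job done as asked, in the order asked, and still so for the second after the job is handed in, with the robot touching nothing.
It also fails if it takes over 72 s, if anything falls off the work surface, if the arm or the gripper's body presses on something with over 40 N, if the wrist force passes 120 N, or if a joint passes its speed limit or range.

ROBOT

A 6-joint arm with a two-finger parallel gripper is mounted at the origin on the work surface. World frame = base frame: x ahead of the robot, y to its left, z up, the work surface at z = 0. Lengths are in m, angles in rad, forces in N, time in s.
With the tool pointing down it reaches from about 0.35 to 0.775 m from the base axis. Payload 7.3 kg.
Tool frame: the origin (TCP) lies between the finger pads; the fingertips stand 8 mm ahead of it and the grasp point (between the pads) lies 11 mm behind it; z points along the fingers, y is the line along which they close (so a half turn about z gives the same grasp; the last joint's range is limited). The gripper opens to 92 mm and grips with 3 to 60 N. Pads are 19 mm wide; open, the fingers measure 130 mm over their backs; the gripper's body (75 mm by 190 mm) begins 47 mm behind the grasp point.
Start: joints at [-0.146, 0.342, 1.524, -0, 1.275, -0.146], TCP at [0.525, 0, 0.235] pointing down, gripper open.
Joint ranges: [-2.53, 2.53], [-0.77, 2.02], [0.04, 2.7], [-1, 4.14], [0.28, 2.66], [-3.11, 3.11]. Speed limits (rad/s): [2.57, 2.57, 3.14, 3.14, 3.14, 3.14].

INTERFACE

Orientations are given as a unit quaternion [x, y, z, w].
In Python, from bench import ctrl gives the robot as it stands.
- The arm moves only by the tool jog_arm, never from a script. Its arguments are lists of equal length, an entry for each row: "turn": the turn, a rotation vector about the world's x, y, z in rad, a list of three; "dp": the shift along the world's x, y, z in cm, a list of three; "fingers": the opening, from 0 (shut) to 1 (fully open). In form: {"turn": [[ax, ay, az], ...], "dp": [[x, y, z], ...], "fingers": [fingers, ...]}. A call has 1 to 12 rows; each row shifts and turns the commanded pose from where the row before left it; what a row does not reach is not made up. A row lasts 1/10 s, in which the tool goes at most 50 mm and 8.59 degrees, less where a joint would pass 70% of its speed; a pose out of reach is approached as far as the arm can. A call with a gripper value outside its range is refused whole. The fingers move at their own pace and stop on an object; "grip_force" is the grip in N (left out, the last holds). Time passes only in rows, so rows that do not move let the fingers close. It gives the time, the measured TCP pose, the force, the opening and the grip force at its end, in the units of the state.
- ctrl.read_state(): the state, without advancing time (a new reading comes with each control period).
- ctrl.camera(name): name is "scene" or "side" or "wrist"; returns the picture (400x640x3 uint8, red, green, blue); there is no depth.
- ctrl.get_calibration(name): a dict with "camera_matrix" (3x3 intrinsics, pixels), "k1" (the pictures are not rectified: a ray, as slopes to the right and down, at radius r is drawn at 1 + k1 r^2 times it, then the intrinsics apply), "T" (4x4, takes a point from camera to world coordinates). Camera axes: x right, y up, looking along -z (the intrinsics and any distortion apply to the point x, -y, -z); pixel columns grow to the right and rows downward; lengths in m; the calibration is good to about 2 mm. A picture is of the moment at which its call begins: read the wrist's pose just before it. get_calibration takes no time and is no camera call; for the wrist camera it gives the pose at the moment of the call.
- ctrl.sign_off(): hands the job in; it is judged then, once.
The state is a dict: "t": time; "qpos": joint angles; "dq": joint speeds; "joint_efforts": joint torques, N m; "position": TCP position; "tool_rot": TCP orientation; "force": force on the tool from outside, world axes, zero at the start; "moment": the same for the moment, N m; "opening": opening from 0.0 (shut) to 1.0 (fully open); "gripper_force": force on a finger pad.
Only numpy, scipy, OpenCV 4.12 (cv2) and the standard library are available. Lean on these libraries where they do the work, as an engineer would, in place of code of your own. Each camera call takes 0.05 s, during which the arm holds its last target. There are 200 camera calls.

## Working session

There is one attempt and no reset: what is moved stays moved. The work goes in short steps, Python scripts to look and compute and a tool call to move; the robot and the scene stay as the last step left them, time stands still between calls to the robot, and variables do not carry over. Pictures are saved under pics/ and viewed, at most 10 in all, crops included, and the job is handed in when it is done.

Besides the shell and the picture viewer there is one more tool, called after ">>>" by a JSON object that holds its "method" and its "body". jog_arm: Moves the arm, as the interface text tells. Its arguments: {"type":"object","properties":{"turn":{"type":"array","items":{"type":"array","items":{"type":"number"}}},"dp":{"type":"array","items":{"type":"array","items":{"type":"number"}}},"fingers":{"type":"array","items":{"type":"number"}},"grip_force":{"type":"number"}},"required":["turn","dp","fingers"]}

```bash
mkdir -p pics; ls
cat > h.py <<'E'
import numpy as np, cv2
from bench import ctrl
def save(n,f):
    im=ctrl.camera(n); cv2.imwrite('pics/'+f,im[:,:,::-1]); return im
def ray(cal,u,v):
    K=np.array(cal['camera_matrix']);T=np.array(cal['T']);k=cal['k1']
    xd=(u-K[0,2])/K[0,0];yd=(v-K[1,2])/K[1,1]
    x,y=xd,yd
    for _ in range(20):
        s=1+k*(x*x+y*y);x,y=xd/s,yd/s
    d=T[:3,:3]@np.array([x,-y,-1.]);return T[:3,3],d
def onz(cal,u,v,z):
    o,d=ray(cal,u,v);return o+d*(z-o[2])/d[2]
def proj(cal,p):
    K=np.array(cal['camera_matrix']);T=np.array(cal['T']);k=cal['k1']
    c=(np.asarray(p)-T[:3,3])@T[:3,:3];x,y=c[0]/-c[2],-c[1]/-c[2];s=1+k*(x*x+y*y)
    return np.array([K[0,0]*x*s+K[0,2],K[1,1]*y*s+K[1,2]])
E
python3 - <<'E'
from h import *
a=save('scene','s0.png');b=save('side','d0.png')
for n in('scene','side','wrist'):
    c=ctrl.get_calibration(n);print(n,np.round(c['camera_matrix'],1).tolist(),c['k1'],np.round(c['T'],3).tolist())
print(ctrl.read_state())
E
```

```text
pics
scene [[421.5, 0.0, 325.6], [0.0, 421.5, 197.7], [0.0, 0.0, 1.0]] -0.09321923277571827 [[-0.731, -0.41, 0.546, 1.164], [0.683, -0.452, 0.574, 0.567], [0.012, 0.792, 0.61, 0.74], [0.0, 0.0, 0.0, 1.0]]
side [[429.7, 0.0, 322.2], [0.0, 429.7, 194.8], [0.0, 0.0, 1.0]] 0.027541289903264873 [[0.977, 0.13, -0.166, 0.402], [-0.21, 0.541, -0.814, -0.765], [-0.015, 0.831, 0.556, 0.543], [0.0, 0.0, 0.0, 1.0]]
wrist [[295.1, 0.0, 319.0], [0.0, 295.1, 198.3], [0.0, 0.0, 1.0]] 0.017337375046661947 [[1.0, -0.001, 0.002, 0.525], [0.0, 0.961, 0.278, 0.076], [-0.002, -0.278, 0.961, 0.385], [0.0, 0.0, 0.0, 1.0]]
{'t': 0.1, 'qpos': array([-1.46013081e-01,  3.42635127e-01,  1.52486032e+00, -9.75554285e-06,
        1.27538599e+00, -1.46009610e-01]), 'dq': array([-3.24328886e-04,  1.60424230e-03, -2.98914607e-03,  2.21467236e-04,
       -3.63974268e-06,  1.33221979e-03]), 'joint_efforts': array([ 1.49919495e-03, -4.32001984e+01, -2.44694173e+01,  7.19219679e-02,
        5.25739230e-02, -9.79429342e-05]), 'position': array([5.24679339e-01, 5.96225357e-05, 2.34145099e-01]), 'tool_rot': array([ 7.07106855e-01,  7.07106413e-01, -3.88255084e-04, -5.14316254e-04]), 'force': array([-0.32913468, -0.37275664,  0.72094655]), 'moment': array([0.04010901, 0.01731787, 0.02469929]), 'gripper_force': 0.0, 'opening': 0.9978143069756986}
```

View pics/s0.png

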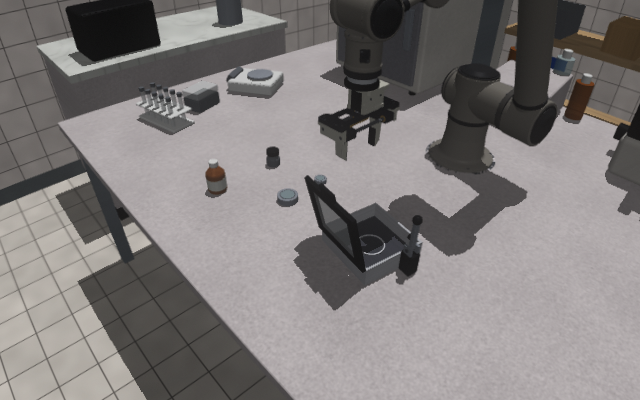

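View pics/d0.png

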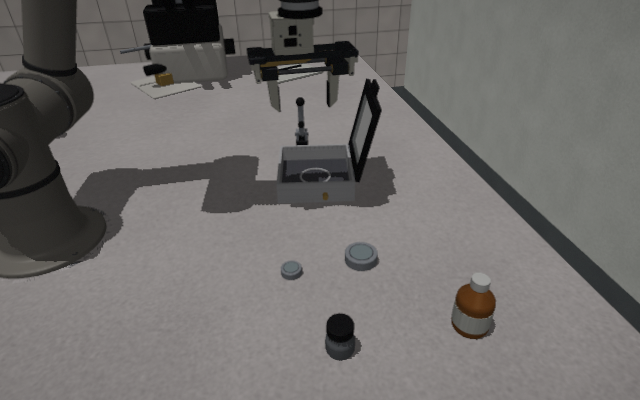

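The side view shows the large cell near (361,256), the small cell at (291,270), the ring near (316,176) and the clamp knob at (300,102). The lid stands open on the right. I'll enlarge both views.

Run:
```python
from h import *
a=cv2.imread('pics/s0.png')[170:290,270:430];b=cv2.imread('pics/d0.png')[75:275,265:405]
cv2.imwrite('pics/sc.png',cv2.resize(a,None,fx=5,fy=5,interpolation=cv2.INTER_CUBIC))
cv2.imwrite('pics/dc.png',cv2.resize(b,None,fx=3,fy=3,interpolation=cv2.INTER_CUBIC))
c=ctrl.get_calibration('side');s=ctrl.get_calibration('scene')
print(onz(c,361,253,.02),onz(s,287.5,195,.02),onz(c,316,176,.013),onz(s,371,244,.013))
for p in [(291,268,.014)]:print(onz(c,*p))
```

```text
[ 0.58734465 -0.20162416  0.02      ] [ 0.59125597 -0.19183221  0.02      ] [0.56342792 0.09261967 0.013     ] [0.55893636 0.09620764 0.013     ]
[ 0.45802553 -0.20510707  0.014     ]
```

View pics/sc.png

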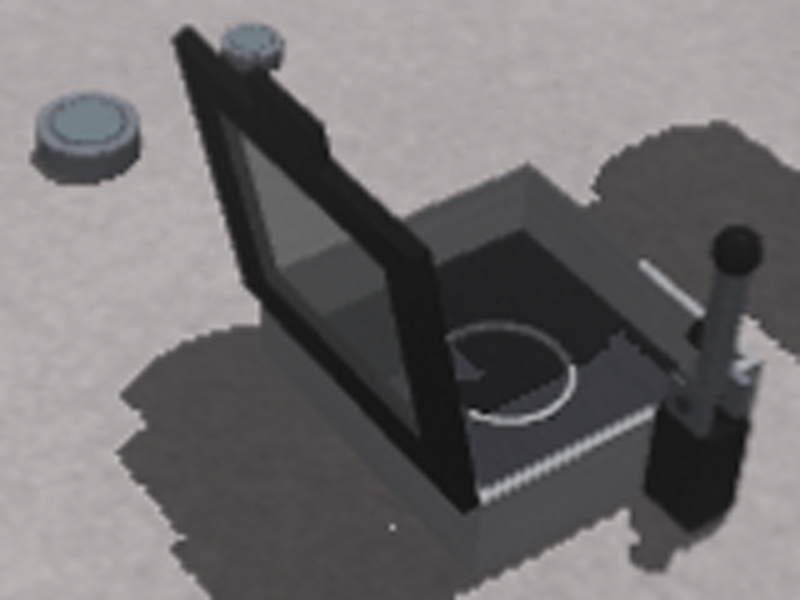

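View pics/dc.png

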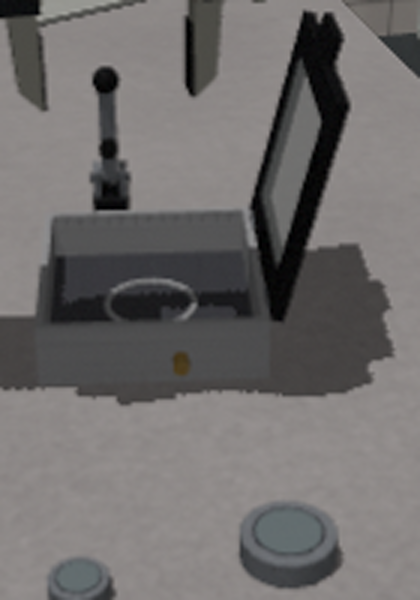

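The crops give the chamber rim corners, the ring, the knob and the lid top corners, so I can fit the poses from them.

```bash
cat > fit.py <<'E'
from h import *
from scipy.optimize import least_squares
c=ctrl.get_calibration('side');s=ctrl.get_calibration('scene')
S=lambda X,Y:np.array([(X+.5)/5-.5+270,(Y+.5)/5-.5+170])
D=lambda X,Y:np.array([(X+.5)/3-.5+265,(Y+.5)/3-.5+75])
def lid(r,y,n,a): # r from hinge, n height above underside
    return [.085-r*np.cos(a)+n*np.sin(a),y,.05+r*np.sin(a)+n*np.cos(a)]
kn=lambda b:[-.03,.107-.085*np.cos(b),.072+.085*np.sin(b)]
obs=[(s,S(505,373),lambda a,b:[0,0,.0135]),(s,S(530,165),lambda a,b:[-.085,-.09,.05]),(s,S(738,250),lambda a,b:kn(b)),
(s,S(180,30),lambda a,b:lid(.17,-.09,.01,a)),(s,S(430,252),lambda a,b:lid(.17,.09,.01,a)),
(c,D(151,302),lambda a,b:[0,0,.0135]),(c,D(38,325),lambda a,b:[-.085,-.09,.05]),(c,D(268,322),lambda a,b:[.085,-.09,.05]),
(c,D(35,382),lambda a,b:[-.085,-.09,0]),(c,D(268,381),lambda a,b:[.085,-.09,0]),
(c,D(105,80),lambda a,b:kn(b)),(c,D(348,106),lambda a,b:lid(.17,-.09,.01,a))]
def W(q,p):
    C,Sn=np.cos(q[2]),np.sin(q[2]);return np.array([q[0]+C*p[0]-Sn*p[1],q[1]+Sn*p[0]+C*p[1],p[2]])
f=lambda q:np.concatenate([proj(k,W(q,g(q[3],q[4])))-o for k,o,g in obs])
if __name__=='__main__':
    r=least_squares(f,[.56,.093,0,1.6,1.5],loss='soft_l1');print(np.round(r.x,4));print(np.round(r.fun.reshape(-1,2),1).tolist())
    g=least_squares(lambda q:np.concatenate([proj(c,[*q,.02])-D(289,531),proj(s,[*q,.02])-S(88,119)]),[.59,-.2]);print(g.x,g.fun)
    print(onz(c,*D(289,531),.02),onz(s,*S(88,119),.02))
E
python3 fit.py
```

```text
[ 0.5608  0.0955 -0.1739  1.7719  1.5716]
[[-0.3, -0.1], [0.2, -0.4], [-0.0, -0.0], [0.0, -0.2], [-1.5, 0.8], [-0.3, 0.0], [-1.6, 0.8], [0.6, -0.8], [1.1, 0.9], [-0.0, -1.4], [-0.1, -0.1], [-1.4, -1.3]]
[ 0.58809612 -0.19807628] [-0.15664837  0.00150928 -0.21931213  0.15745451]
[ 0.58837483 -0.19813689  0.02      ] [ 0.58717003 -0.19823588  0.02      ]
```

Chamber is at (0.561, 0.0955) with yaw −0.174, and the lid angle is about 1.77. The cell is at (0.588, −0.198). Next I move above the cell with the tool turned +50°, so the gripper body will clear the lid and clamp in the chamber.

>>> {"method": "jog_arm", "body": {"turn": [[0, 0, 0.109], [0, 0, 0.109], [0, 0, 0.109], [0, 0, 0.109], [0, 0, 0.109], [0, 0, 0.109], [0, 0, 0.109], [0, 0, 0.109], [0, 0, 0]], "dp": [[0.8, -2.5, -1.0], [0.8, -2.5, -1.0], [0.8, -2.5, -1.0], [0.8, -2.5, -1.0], [0.8, -2.5, -1.0], [0.8, -2.5, -1.0], [0.8, -2.5, -1.0], [0.7, -2.3, -1.0], [0, 0, 0]], "fingers": [1, 1, 1, 1, 1, 1, 1, 1, 1]}}

```text
t: 1.0
position: [0.5875, -0.2004, 0.1524]
tool_rot: [0.343, 0.939, -0.0, -0.001]
force: [0.3, 0.7, -0.4]
opening: 1.001
gripper_force: 0.0
```

Run:
```python
from h import *
c=ctrl.get_calibration('wrist');st=ctrl.read_state();save('wrist','w1.png')
import pickle;pickle.dump((c,st),open('w1.pkl','wb'))
print(st['position'],st['tool_rot'],proj(c,[.588,-.198,.02]))
s=ctrl.get_calibration('side');print(onz(s,340,345,.0),onz(s,473,325,.0))
```

```text
[ 0.58748642 -0.20042186  0.15240012] [ 3.42575242e-01  9.39489350e-01 -1.63521862e-04 -1.39230538e-03] [320.67145957 191.4417951 ]
[ 0.50595433 -0.36934809  0.        ] [ 0.7156454  -0.37881456  0.        ]
```

View pics/w1.png

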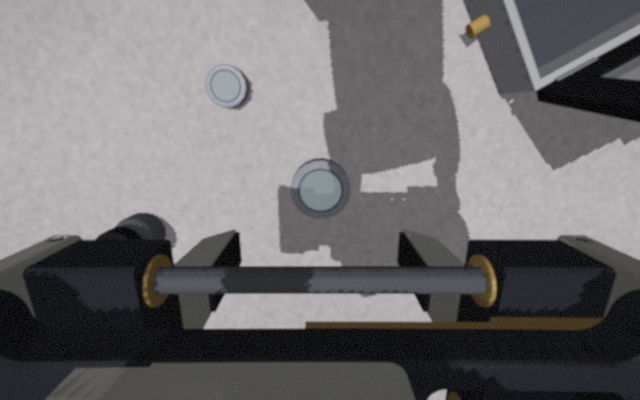

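The cell's window centre is at (320,190), against a predicted (320.7,191.4), so the fit holds to about 1–2 mm. The small cell is at (227,86), clear of the gripper. Going down.

>>> {"method": "jog_arm", "body": {"turn": [[0, 0, 0], [0, 0, 0], [0, 0, 0], [0, 0, 0], [0, 0, 0], [0, 0, 0]], "dp": [[0.05, 0.2, -3], [0, 0, -3], [0, 0, -3], [0, 0, -2], [0, 0, -1], [0, 0, 0]], "fingers": [1, 1, 1, 1, 1, 1]}}

```text
t: 1.65
position: [0.5879, -0.1949, 0.0339]
tool_rot: [0.342, 0.94, 0.0, -0.001]
force: [-0.3, 0.2, -0.2]
opening: 0.996
gripper_force: 0.0
```

Run:
```python
from h import *
import pickle;c,st=pickle.load(open('w1.pkl','rb'));print(onz(c,320,190,.02))
```

```text
[ 0.58644325 -0.1975619   0.02      ]
```

>>> {"method": "jog_arm", "body": {"turn": [[0, 0, 0], [0, 0, 0], [0, 0, 0], [0, 0, 0]], "dp": [[0, -0.3, -0.8], [0, 0, -0.8], [0, 0, -0.4], [0, 0, 0]], "fingers": [1, 1, 1, 1]}}

```text
t: 2.05
position: [0.5882, -0.1989, 0.0143]
tool_rot: [0.342, 0.94, 0.0, -0.0]
force: [-0.5, -0.9, 0.9]
opening: 1.0
gripper_force: 0.0
```

>>> {"method": "jog_arm", "body": {"turn": [[0, 0, 0], [0, 0, 0], [0, 0, 0], [0, 0, 0], [0, 0, 0], [0, 0, 0], [0, 0, 0], [0, 0, 0], [0, 0, 0], [0, 0, 0]], "dp": [[0, 0, 0], [0, 0, 0], [0, 0, 0], [0, 0, 0], [0, 0, 0], [0, 0, 0], [0, 0, 0], [0, 0, 0], [0, 0, 0], [0, 0, 0]], "fingers": [0.6, 0.6, 0.6, 0.6, 0.6, 0.6, 0.6, 0.6, 0.6, 0.6], "grip_force": 25}}

```text
t: 3.05
position: [0.5885, -0.1991, 0.0149]
tool_rot: [0.342, 0.94, -0.0, 0.0]
force: [-0.7, -0.6, 3.2]
opening: 0.634
gripper_force: 25.0
```

>>> {"method": "jog_arm", "body": {"turn": [[0, 0, 0], [0, 0, 0], [0, 0, 0], [0, 0, 0], [0, 0, 0], [0, 0, 0]], "dp": [[0, 0, 0.5], [0, 0, 1.5], [0, 0, 3], [0, 0, 4], [0, 0, 4], [0, 0, 0]], "fingers": [0.5, 0.5, 0.5, 0.5, 0.5, 0.5]}}

```text
t: 3.65
position: [0.5916, -0.2003, 0.1523]
tool_rot: [0.342, 0.94, -0.001, 0.006]
force: [1.3, -0.7, -0.7]
opening: 0.631
gripper_force: 25.0
```

Run:
```python
from h import *
c=ctrl.get_calibration('wrist');st=ctrl.read_state();save('wrist','w2.png')
import pickle;pickle.dump((c,st),open('w2.pkl','wb'))
p=st['position'];print(p,st['tool_rot'],st['opening'],st['force'],proj(c,p+[0,0,.006]))
```

```text
[ 0.59163129 -0.20027634  0.15228501] [ 3.42246370e-01  9.39589075e-01 -5.25171295e-04  6.28625944e-03] 0.6312780577905753 [ 1.25320348 -0.74611359 -0.69206984] [317.67614827 258.22922819]
```

View pics/w2.png

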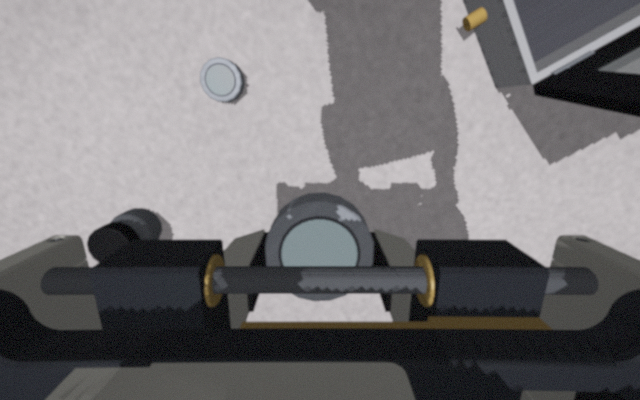

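The cell is held with its window centred near (319,253), a few pixels off the TCP's projection. I'll measure that offset from edge profiles.

Run:
```python
from h import *
import pickle;c,st=pickle.load(open('w2.pkl','rb'))
g=cv2.imread('pics/w2.png',0).astype(int);p=st['position']
print('col',[(r,g[r,316:323].mean().round()) for r in range(188,224)],[(r,g[r,316:323].mean().round()) for r in range(290,304)])
print('row245',g[243:248,258:292].mean(0).round().tolist(),g[243:248,350:382].mean(0).round().tolist())
t=np.linspace(0,2*np.pi,360)
w=np.array([np.cos(2.443),np.sin(2.443),0])
for off in (0,.002,.004,.006):
  for r,z in((.030,.006),(.0212,.006),(.03,-.014)):
    P=np.array([proj(c,p+w*off+[r*np.cos(a),r*np.sin(a),z]) for a in t]);print(off,r,z,P.min(0).round(1),P.max(0).round(1))
```

```text
col [(188, np.float64(115.0)), (189, np.float64(115.0)), (190, np.float64(116.0)), (191, np.float64(111.0)), (192, np.float64(97.0)), (193, np.float64(78.0)), (194, np.float64(69.0)), (195, np.float64(66.0)), (196, np.float64(67.0)), (197, np.float64(67.0)), (198, np.float64(68.0)), (199, np.float64(69.0)), (200, np.float64(71.0)), (201, np.float64(78.0)), (202, np.float64(85.0)), (203, np.float64(88.0)), (204, np.float64(89.0)), (205, np.float64(88.0)), (206, np.float64(90.0)), (207, np.float64(89.0)), (208, np.float64(88.0)), (209, np.float64(87.0)), (210, np.float64(89.0)), (211, np.float64(87.0)), (212, np.float64(88.0)), (213, np.float64(88.0)), (214, np.float64(86.0)), (215, np.float64(78.0)), (216, np.float64(62.0)), (217, np.float64(50.0)), (218, np.float64(65.0)), (219, np.float64(102.0)), (220, np.float64(131.0)), (221, np.float64(141.0)), (222, np.float64(140.0)), (223, np.float64(142.0))] [(290, np.float64(50.0)), (291, np.float64(49.0)), (292, np.float64(52.0)), (293, np.float64(65.0)), (294, np.float64(82.0)), (295, np.float64(90.0)), (296, np.float64(89.0)), (297, np.f
[... 428 characters left out ...]
1.0, 94.0, 63.0, 57.0, 71.0, 84.0, 88.0, 87.0, 89.0, 87.0, 87.0, 87.0, 89.0, 88.0, 89.0, 89.0, 89.0, 79.0, 65.0, 39.0, 18.0, 15.0, 19.0, 19.0, 37.0, 57.0, 78.0]
0 0.03 0.006 [262.  205.5] [373.2 305.7]
0 0.0212 0.006 [278.4 221.6] [356.9 292.3]
0 0.03 -0.014 [268.1 194.7] [367.3 285.5]
0.002 0.03 0.006 [261.8 201.8] [373.4 302.7]
0.002 0.0212 0.006 [278.3 218. ] [357.  289.2]
0.002 0.03 -0.014 [267.9 191.3] [367.4 282.8]
0.004 0.03 0.006 [261.6 198. ] [373.6 299.6]
0.004 0.0212 0.006 [278.1 214.3] [357.2 286. ]
0.004 0.03 -0.014 [267.8 188. ] [367.6 280. ]
0.006 0.03 0.006 [261.4 194.2] [373.8 296.6]
0.006 0.0212 0.006 [278.  210.7] [357.3 282.9]
0.006 0.03 -0.014 [267.6 184.6] [367.8 277.2]
```

>>> {"method": "jog_arm", "body": {"turn": [[0, 0, 0], [0, 0, 0], [0, 0, 0], [0, 0, 0], [0, 0, 0], [0, 0, 0]], "dp": [[-0.7, 1.0, 0], [-1.4, 2.1, 0], [-1.4, 2.1, 0], [-1.4, 2.1, 0], [-1.2, 1.8, 0], [-0.5, 0.8, 0]], "fingers": [0.5, 0.5, 0.5, 0.5, 0.5, 0.5]}}

```text
t: 4.3
position: [0.5207, -0.0983, 0.1439]
tool_rot: [0.342, 0.94, 0.0, -0.002]
force: [-0.1, 0.1, -2.7]
opening: 0.634
gripper_force: 25.0
```

>>> {"method": "jog_arm", "body": {"turn": [[0, 0, 0], [0, 0, 0], [0, 0, 0], [0, 0, 0], [0, 0, 0], [0, 0, 0], [0, 0, 0], [0, 0, 0], [0, 0, 0], [0, 0, 0]], "dp": [[0.2, 1.0, 0], [0.5, 2.8, 0], [0.5, 2.8, 0], [0.5, 2.8, 0], [0.5, 2.8, 0], [0.5, 2.8, 0], [0.5, 2.8, 0], [0.3, 1.5, 0], [0, 0, 0], [0, 0, 0]], "fingers": [0.5, 0.5, 0.5, 0.5, 0.5, 0.5, 0.5, 0.5, 0.5, 0.5]}}

```text
t: 5.3
position: [0.5577, 0.0925, 0.1444]
tool_rot: [0.342, 0.94, -0.0, -0.0]
force: [0.1, -1.0, -1.0]
opening: 0.638
gripper_force: 25.0
```

Run:
```python
from h import *
c=ctrl.get_calibration('wrist');st=ctrl.read_state();im=save('wrist','w3.png')
import pickle;pickle.dump((c,st),open('w3.pkl','wb'))
p=st['position'];print(p,st['tool_rot'],st['opening'],st['force'],proj(c,p+[0,0,.006]),proj(c,[.5608,.0955,.0135]))
```

```text
[0.55767747 0.09253689 0.14440847] [ 3.42136892e-01  9.39650066e-01 -3.04031329e-04 -8.96870726e-05] 0.6377592627064275 [ 0.05077192 -0.99499084 -0.99389191] [317.64294327 258.14726789] [322.7128871 193.1069431]
```

View pics/w3.png

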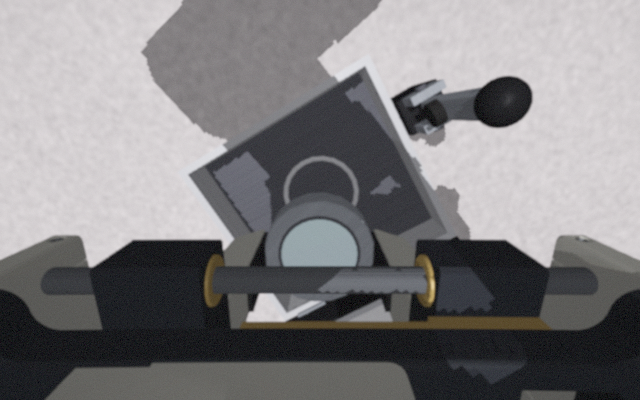

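The ring is visible with its left, right and top extremes near 284, 358 and 155, and the cell is held just below it in the image. I'll measure both against their projections.

Run:
```python
from h import *
from scipy.optimize import least_squares
import pickle;c,st=pickle.load(open('w3.pkl','rb'))
g=cv2.GaussianBlur(cv2.imread('pics/w3.png',0),(3,3),0).astype(float);p=st['position']
def samp(u,v):return cv2.remap(g.astype(np.float32),np.float32([[u]]),np.float32([[v]]),1)[0,0]
# ring: brightness peak along radii; mean radius 34.75mm, z .015
pts=[]
for a in np.arange(0,2*np.pi,.1):
    R=np.arange(.027,.043,.0003);P=np.array([proj(c,[.5608+r*np.cos(a),.0955+r*np.sin(a),.015]) for r in R])
    if P[:,1].max()>186: continue
    I=np.array([samp(*q) for q in P]);j=I.argmax();b=I-np.median(I);b[b<.4*b.max()]=0
    b[np.abs(np.arange(len(R))-j)>9]=0
    pts.append((b@P)/b.sum())
pts=np.array(pts);W=np.array([onz(c,*q,.015) for q in pts])[:,:2]
r=least_squares(lambda q:np.hypot(*(W-q[:2]).T)-.03475,[.5608,.0955],loss='soft_l1',f_scale=.0005);print('ring',r.x,(r.fun*1e3).round(1))
# cell top rim: outer edge bottom & left/right & window
print([(x,int(g[x,316:323].mean())) for x in list(range(196,206))+list(range(213,222))+list(range(294,304))])
print(g[253:258,258:272].mean(0).round(),g[253:258,366:380].mean(0).round())
w=np.array([np.cos(2.443),np.sin(2.443),0]);t=np.linspace(0,6.28,300)
for off in (0,.002,.004):
  for z in(.004,.006):
    for rr in(.03,.0212):
      P=np.array([proj(c,p+w*off+[rr*np.cos(a),rr*np.sin(a),z]) for a in t]);print(off,z,rr,P.min(0).round(1),P.max(0).round(1))
```

```text
ring [0.55940429 0.0939866 ] [-0.4 -0.  -0.3 -0.1  0.  -0.1 -0.1  0.1 -0.   0.1  0.2 -0.   0.1  0.2
 -0.   0.3  0.  -0.   0.1 -0.1 -0.1 -0.  -0.2 -0.2 -0.1 -0.3]
[(196, 80), (197, 80), (198, 81), (199, 83), (200, 86), (201, 92), (202, 99), (203, 103), (204, 105), (205, 106), (213, 103), (214, 100), (215, 90), (216, 75), (217, 68), (218, 83), (219, 116), (220, 145), (221, 159), (294, 95), (295, 103), (296, 105), (297, 104), (298, 105), (299, 111), (300, 129), (301, 151), (302, 160), (303, 156)]
[ 20.  19.  17.  17.  18.  23.  40.  66.  90. 103. 107. 107. 107. 107.] [105. 105. 105. 104. 103.  98.  85.  64.  41.  25.  19.  18.  20.  22.]
0 0.004 0.03 [262.7 204. ] [372.6 303.8]
0 0.004 0.0212 [278.9 220. ] [356.4 290.4]
0 0.006 0.03 [262.1 205.2] [373.2 306. ]
0 0.006 0.0212 [278.4 221.3] [356.9 292.5]
0.002 0.004 0.03 [262.5 200.3] [372.8 300.8]
0.002 0.004 0.0212 [278.7 216.4] [356.6 287.3]
0.002 0.006 0.03 [261.9 201.5] [373.4 303. ]
0.002 0.006 0.0212 [278.3 217.7] [357.  289.3]
0.004 0.004 0.03 [262.4 196.6] [373.  297.8]
0.004 0.004 0.0212 [278.6 212.8] [356.7 284.2]
0.004 0.006 0.03 [261.7 197.7] [373.6 299.9]
0.004 0.006 0.0212 [278.1 214. ] [357.2 286.2]
```

>>> {"method": "jog_arm", "body": {"turn": [[0, 0, 0], [0, 0, 0], [0, 0, 0], [0, 0, 0], [0, 0, 0], [0, 0, 0], [0, 0, 0]], "dp": [[0.3, 0.1, -1], [0, 0, -2], [0, 0, -2], [0, 0, -2], [0, 0, -2], [0, 0, -1], [0, 0, 0]], "fingers": [0.5, 0.5, 0.5, 0.5, 0.5, 0.5, 0.5]}}

```text
t: 6.05
position: [0.5596, 0.0933, 0.043]
tool_rot: [0.343, 0.939, -0.001, -0.001]
force: [-0.7, -0.2, -1.9]
opening: 0.636
gripper_force: 25.0
```

```bash
cat > ring.py <<'E'
from h import *
from scipy.optimize import least_squares
c=ctrl.get_calibration('wrist');st=ctrl.read_state();im=save('wrist','w4.png')
p=st['position'];print(p,st['tool_rot'],st['force'])
g=cv2.GaussianBlur(cv2.cvtColor(im,cv2.COLOR_RGB2GRAY),(3,3),0).astype(np.float32)
def samp(P):return cv2.remap(g,np.float32([P[:,0]]),np.float32([P[:,1]]),1)[0]
out=[]
for a in np.arange(2.443-1.3,2.443+1.31,.1):
    R=np.arange(.027,.043,.0003);P=np.array([proj(c,[.560+r*np.cos(a),.0945+r*np.sin(a),.015]) for r in R])
    I=samp(P);j=I.argmax();b=I-np.median(I);b[b<.4*b.max()]=0;b[np.abs(np.arange(len(R))-j)>9]=0
    if I.max()-np.median(I)<15: continue
    out.append(((b@P)/b.sum()))
W=np.array([onz(c,*q,.015) for q in out])[:,:2]
r=least_squares(lambda q:np.hypot(*(W-q[:2]).T)-.03475,[.56,.0945],loss='soft_l1',f_scale=.0005);print('ring',r.x,(r.fun*1e3).round(1))
print('pred centre cell',proj(c,p+[0,0,.0055]))
cv2.imwrite('pics/w4c.png',cv2.resize(im[130:330,230:410,::-1],None,fx=3,fy=3,interpolation=cv2.INTER_CUBIC))
print([(x,int(g[x,316:323].mean())) for x in list(range(192,206))+list(range(294,304))])
print(g[253:258,258:272].mean(0).round(),g[253:258,366:380].mean(0).round())
E
python3 ring.py
```

```text
[0.55956368 0.09331092 0.04304799] [ 3.42789363e-01  9.39410896e-01 -6.09734375e-04 -1.49998358e-03] [-0.70061317 -0.24070396 -1.85425328]
ring [0.55969358 0.09407081] [-0.4 -0.  -0.1 -0.2  0.1 -0.1 -0.1  0.2 -0.1 -0.1  0.2  0.   0.1  0.2
 -0.1  0.1  0.1 -0.   0.1 -0.  -0.1  0.1 -0.1 -0.2  0.  -0.3 -0.2]
pred centre cell [317.60556854 257.67188397]
[(192, 70), (193, 78), (194, 82), (195, 82), (196, 81), (197, 81), (198, 83), (199, 85), (200, 88), (201, 95), (202, 101), (203, 105), (204, 106), (205, 107), (294, 96), (295, 105), (296, 107), (297, 106), (298, 106), (299, 102), (300, 93), (301, 77), (302, 63), (303, 57)]
[ 21.  22.  23.  22.  19.  23.  41.  68.  91. 104. 109. 110. 109. 109.] [107. 107. 107. 106. 105. 101.  88.  65.  40.  25.  22.  22.  21.  22.]
```

View pics/w4c.png

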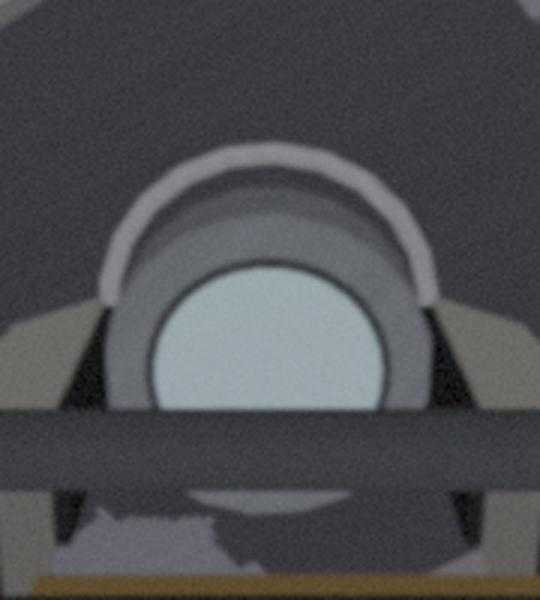

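The cell is centred sideways in the ring and needs 1.8 mm back along the tool's −x. I'll correct that and descend.

>>> {"method": "jog_arm", "body": {"turn": [[0, 0, 0], [0, 0, 0], [0, 0, 0], [0, 0, 0], [0, 0, 0]], "dp": [[0.14, -0.12, 0], [0, 0, -0.4], [0, 0, -0.4], [0, 0, -0.3], [0, 0, 0]], "fingers": [0.5, 0.5, 0.5, 0.5, 0.5]}}

```text
t: 6.6
position: [0.5616, 0.0928, 0.0333]
tool_rot: [0.342, 0.94, -0.0, -0.0]
force: [-0.4, 0.2, -2.2]
opening: 0.633
gripper_force: 25.0
```

>>> {"method": "jog_arm", "body": {"turn": [[0, 0, 0], [0, 0, 0], [0, 0, 0]], "dp": [[-0.05, -0.06, -0.2], [0, 0, 0], [0, 0, 0]], "fingers": [0.5, 0.5, 0.5]}}

```text
t: 6.9
position: [0.5614, 0.0922, 0.0318]
tool_rot: [0.342, 0.94, 0.0, 0.0]
force: [-0.3, -0.4, -0.9]
opening: 0.636
gripper_force: 25.0
```

```bash
python3 ring.py
```

```text
[0.56142579 0.09221944 0.03176889] [3.42342290e-01 9.39575304e-01 5.37932460e-05 3.84659060e-05] [-0.32051282 -0.38432329 -0.92338261]
ring [0.55952983 0.09405691] [-0.4 -0.1 -0.2 -0.2  0.1 -0.1 -0.1  0.2 -0.  -0.   0.2 -0.   0.1  0.3
 -0.1  0.2  0.1 -0.1  0.1 -0.  -0.1  0.1 -0.2 -0.2 -0.  -0.3 -0.3]
pred centre cell [317.6428327  257.70242696]
[(192, 70), (193, 78), (194, 81), (195, 82), (196, 82), (197, 82), (198, 83), (199, 84), (200, 88), (201, 95), (202, 102), (203, 106), (204, 107), (205, 107), (294, 95), (295, 105), (296, 107), (297, 107), (298, 106), (299, 103), (300, 93), (301, 77), (302, 63), (303, 58)]
[ 24.  22.  18.  17.  21.  28.  43.  68.  92. 105. 110. 110. 108. 107.] [107. 107. 106. 106. 105. 101.  88.  65.  41.  26.  21.  18.  18.  20.]
```

Aligned to about 0.6 mm. Lowering gently.

>>> {"method": "jog_arm", "body": {"turn": [[0, 0, 0], [0, 0, 0], [0, 0, 0], [0, 0, 0], [0, 0, 0]], "dp": [[0.02, 0.03, -0.15], [0, 0, -0.15], [0, 0, -0.1], [0, 0, -0.08], [0, 0, 0]], "fingers": [0.5, 0.5, 0.5, 0.5, 0.5]}}

```text
t: 7.45
position: [0.5616, 0.0925, 0.0269]
tool_rot: [0.342, 0.94, 0.0, 0.0]
force: [-0.0, -0.5, -1.4]
opening: 0.635
gripper_force: 25.0
```

>>> {"method": "jog_arm", "body": {"turn": [[0, 0, 0], [0, 0, 0]], "dp": [[0, 0, -0.05], [0, 0, 0]], "fingers": [0.5, 0.5]}}

```text
t: 7.65
position: [0.5616, 0.0925, 0.0269]
tool_rot: [0.342, 0.94, 0.0, 0.0]
force: [-2.0, 0.6, 4.4]
opening: 0.633
gripper_force: 25.0
```

>>> {"method": "jog_arm", "body": {"turn": [[0, 0, 0], [0, 0, 0]], "dp": [[0, 0, -0.05], [0, 0, 0]], "fingers": [0.5, 0.5]}}

```text
t: 7.85
position: [0.5617, 0.0925, 0.0269]
tool_rot: [0.342, 0.94, 0.0, 0.0]
force: [-3.1, 0.4, 7.6]
opening: 0.638
gripper_force: 25.0
```

Contact at floor height with a 7 N force, so I release.

>>> {"method": "jog_arm", "body": {"turn": [[0, 0, 0], [0, 0, 0], [0, 0, 0], [0, 0, 0], [0, 0, 0], [0, 0, 0], [0, 0, 0]], "dp": [[0, 0, 0.05], [0, 0, 0], [0, 0, 0], [0, 0, 0], [0, 0, 0], [0, 0, 0], [0, 0, 0]], "fingers": [0.64, 0.66, 0.7, 0.75, 0.8, 0.8, 0.8]}}

```text
t: 8.55
position: [0.5616, 0.0925, 0.0264]
tool_rot: [0.342, 0.94, 0.0, 0.0]
force: [-0.4, 0.4, 0.4]
opening: 0.799
gripper_force: 0.0
```

>>> {"method": "jog_arm", "body": {"turn": [[0, 0, 0], [0, 0, 0], [0, 0, 0], [0, 0, 0], [0, 0, 0], [0, 0, 0]], "dp": [[0, 0, 1], [0, 0, 2], [0, 0, 3], [0, 0, 3], [0, 0, 3], [0, 0, 0]], "fingers": [0.8, 0.8, 0.8, 0.8, 0.8, 0.8]}}

```text
t: 9.15
position: [0.5641, 0.0927, 0.1517]
tool_rot: [0.342, 0.94, 0.002, 0.004]
force: [0.1, 0.5, 0.2]
opening: 0.8
gripper_force: 0.0
```

Run:
```python
from h import *
im=save('wrist','w5.png');st=ctrl.read_state();print(st['position'],st['opening'])
cv2.imwrite('pics/w5c.png',cv2.resize(im[130:300,230:410,::-1],None,fx=3,fy=3,interpolation=cv2.INTER_CUBIC))
```

```text
[0.56290284 0.09260779 0.14926898] 0.8002009201894211
```

View pics/w5c.png

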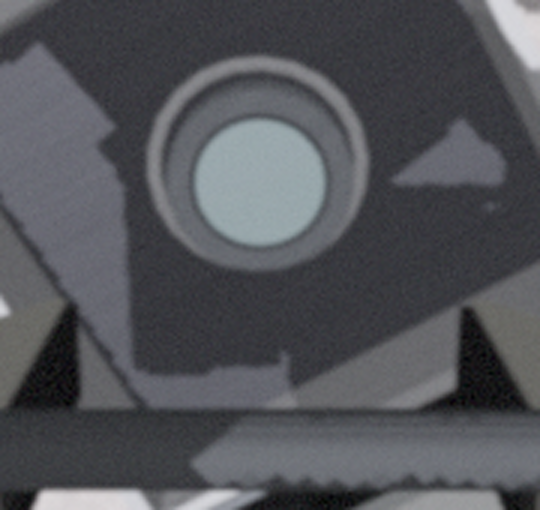

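The cell sits level inside the ring, window up. Now I go up and over behind the open lid, closing the fingers and turning 30° so they line up with the hinge.

>>> {"method": "jog_arm", "body": {"turn": [[0, 0, 0], [0, 0, 0], [0, 0, 0], [0, 0, 0], [0, 0, 0]], "dp": [[0, 0, 2], [0, 0, 3.5], [0, 0, 3.5], [0, 0, 3], [0, 0, 1.5]], "fingers": [0, 0, 0, 0, 0]}}

```text
t: 9.7
position: [0.562, 0.0926, 0.2836]
tool_rot: [0.342, 0.94, 0.0, 0.001]
force: [0.5, 0.1, -0.1]
opening: 0.411
gripper_force: 0.0
```

>>> {"method": "jog_arm", "body": {"turn": [[0, 0, 0.058], [0, 0, 0.058], [0, 0, 0.058], [0, 0, 0.058], [0, 0, 0.058], [0, 0, 0.058], [0, 0, 0.058], [0, 0, 0.058], [0, 0, 0.058], [0, 0, 0], [0, 0, 0]], "dp": [[0.9, -0.3, 0], [1.9, -0.6, 0], [1.9, -0.6, 0], [1.9, -0.6, 0], [1.9, -0.6, 0], [1.9, -0.6, 0], [1.9, -0.6, 0], [1.9, -0.6, 0], [1.2, -0.2, 0], [0, 0, 0], [0, 0, 0]], "fingers": [0, 0, 0, 0, 0, 0, 0, 0, 0, 0, 0]}}

```text
t: 10.8
position: [0.7151, 0.0456, 0.2801]
tool_rot: [0.089, 0.996, 0.0, -0.001]
force: [0.4, 0.1, 0.8]
opening: 0.004
gripper_force: 0.0
```

```bash
cat > lidp.py <<'E'
from h import *
from fit import lid
import sys
Q=[.560,.094,-.174]
def W(p,q=Q):
    C,S=np.cos(q[2]),np.sin(q[2]);return np.array([q[0]+C*p[0]-S*p[1],q[1]+S*p[0]+C*p[1],p[2]])
def tcp(a,r=.168,y=-.02,h=.0095): # finger's lower -x corner on the outer face; a>1.3: side on tab end
    q=lid(r,0,.010,a)
    if a>np.pi/2:
        q=lid(.192,0,.010,a); q[2]-=.024
    return W([q[0]+h,y,q[2]+.008])
if __name__=='__main__':
    st=ctrl.read_state();print(st['position'],st['tool_rot'],st['qpos'].round(2),st['opening'])
    A=[1.77,1.7,1.6,1.5,1.35,1.2,1.05,.9,.75,.6,.45,.3,.15,.0];P=np.array([tcp(a) for a in A]);d=np.diff(P,axis=0)*100
    for i,a in enumerate(A):print(a,P[i].round(4),d[i-1].round(2) if i else '')
E
python3 lidp.py
```

```text
[0.71511144 0.04559271 0.28008742] [ 8.90603214e-02  9.96025499e-01  2.74780492e-05 -1.20995413e-03] [-0.04  0.71  0.78  0.    1.65 -1.44] 0.004234020662418701
1.77 [0.6967 0.0497 0.2202] 
1.7 [0.6837 0.0519 0.2231] [-1.29  0.23  0.29]
1.6 [0.665  0.0552 0.2256] [-1.88  0.33  0.25]
1.5 [0.6477 0.0583 0.2263] [-1.72  0.3   0.07]
1.35 [0.623  0.0626 0.2241] [-2.47  0.44 -0.22]
1.2 [0.5988 0.0669 0.2182] [-2.41  0.42 -0.59]
1.05 [0.5758 0.0709 0.2087] [-2.3   0.4  -0.95]
0.9 [0.5545 0.0747 0.1958] [-2.14  0.38 -1.29]
0.75 [0.5353 0.078  0.1798] [-1.92  0.34 -1.6 ]
0.6 [0.5186 0.081  0.1611] [-1.66  0.29 -1.87]
0.45 [0.5049 0.0834 0.1401] [-1.37  0.24 -2.1 ]
0.3 [0.4944 0.0852 0.1172] [-1.05  0.18 -2.29]
0.15 [0.4875 0.0864 0.093 ] [-0.7   0.12 -2.42]
0.0 [0.4841 0.087  0.068 ] [-0.33  0.06 -2.5 ]
```

>>> {"method": "jog_arm", "body": {"turn": [[0, 0, 0], [0, 0, 0], [0, 0, 0], [0, 0, 0]], "dp": [[0, 0.1, -2], [0, 0, -2.5], [0, 0, -1.5], [0, 0, 0]], "fingers": [0, 0, 0, 0]}}

```text
t: 11.2
position: [0.7137, 0.047, 0.2188]
tool_rot: [0.089, 0.996, -0.0, -0.003]
force: [0.5, -0.1, 0.8]
opening: 0.006
gripper_force: 0.0
```

>>> {"method": "jog_arm", "body": {"turn": [[0, 0, 0], [0, 0, 0], [0, 0, 0], [0, 0, 0], [0, 0, 0], [0, 0, 0], [0, 0, 0]], "dp": [[-0.8, 0.1, 0], [-1.0, 0.2, 0], [-1.0, 0.2, 0.2], [-1.0, 0.2, 0.2], [-1.0, 0.2, 0.15], [-0.8, 0.1, 0.05], [0, 0, 0]], "fingers": [0, 0, 0, 0, 0, 0, 0]}}

```text
t: 11.9
position: [0.659, 0.0569, 0.2291]
tool_rot: [0.088, 0.996, 0.0, 0.001]
force: [0.7, 0.5, -0.2]
opening: 0.002
gripper_force: 0.0
```

>>> {"method": "jog_arm", "body": {"turn": [[0, 0, 0], [0, 0, 0], [0, 0, 0]], "dp": [[-0.9, 0.15, -0.2], [-1.2, 0.2, -0.2], [-1.2, 0.2, -0.2]], "fingers": [0, 0, 0]}}

```text
t: 12.2
position: [0.6271, 0.0619, 0.2222]
tool_rot: [0.089, 0.996, 0.0, 0.001]
force: [0.9, -0.4, 2.2]
opening: 0.006
gripper_force: 0.9
```

```bash
cat > la.py <<'E'
from h import *
from scipy.optimize import minimize_scalar
from lidp import W
from fit import lid
# lid angle from side view: difference with first picture, dark lid silhouette
c=ctrl.get_calibration('side');s=ctrl.get_calibration('scene');st=ctrl.read_state();print(st['position'],st['force'])
import sys
n=sys.argv[1];a=cv2.cvtColor(save('side','d%s.png'%n),cv2.COLOR_RGB2GRAY);b=cv2.cvtColor(save('scene','s%s.png'%n),cv2.COLOR_RGB2GRAY)
q=[.5608,.0955,-.174]
for A in np.arange(0,1.9,.1):
    v=[]
    for cam,g in((c,a),(s,b)):
        # frame: sides (8 mm in from edge) of lid
        P=[proj(cam,W(lid(r,y,.005,A),q)) for y in((-.083,) if cam is c else(-.083,.083)) for r in np.linspace(.03,.165,25)]
        I=np.array([g[int(round(k[1])),int(round(k[0]))] for k in P]);v.append((I<48).mean().round(2))
    print(round(A,2),v,end=' ')
E
python3 la.py 1
```

```text
[0.62706663 0.06194528 0.22220172] [ 0.85265162 -0.36311716  2.16691567]
0.0 [np.float64(0.56), np.float64(0.34)] 0.1 [np.float64(0.56), np.float64(0.42)] 0.2 [np.float64(0.56), np.float64(0.42)] 0.3 [np.float64(0.36), np.float64(0.42)] 0.4 [np.float64(0.28), np.float64(0.44)] 0.5 [np.float64(0.4), np.float64(0.4)] 0.6 [np.float64(0.36), np.float64(0.34)] 0.7 [np.float64(0.48), np.float64(0.28)] 0.8 [np.float64(0.28), np.float64(0.22)] 0.9 [np.float64(0.2), np.float64(0.2)] 1.0 [np.float64(0.12), np.float64(0.2)] 1.1 [np.float64(0.0), np.float64(0.28)] 1.2 [np.float64(0.04), np.float64(0.46)] 1.3 [np.float64(0.16), np.float64(0.94)] 1.4 [np.float64(0.8), np.float64(1.0)] 1.5 [np.float64(0.16), np.float64(0.62)] 1.6 [np.float64(0.0), np.float64(0.34)] 1.7 [np.float64(0.0), np.float64(0.2)] 1.8 [np.float64(0.0), np.float64(0.12)]
```

The lid follows: its angle is now about 1.38. Continuing along the arc.

>>> {"method": "jog_arm", "body": {"turn": [[0, 0, 0], [0, 0, 0], [0, 0, 0], [0, 0, 0], [0, 0, 0], [0, 0, 0], [0, 0, 0], [0, 0, 0], [0, 0, 0], [0, 0, 0], [0, 0, 0], [0, 0, 0]], "dp": [[-0.4, 0.05, 0.1], [-1.2, 0.2, -0.3], [-1.2, 0.2, -0.3], [-1.15, 0.2, -0.48], [-1.15, 0.2, -0.48], [-1.07, 0.2, -0.65], [-1.07, 0.2, -0.65], [-0.96, 0.2, -0.8], [-0.96, 0.2, -0.8], [-0.83, 0.15, -0.94], [-0.83, 0.15, -0.94], [0, 0, 0]], "fingers": [0, 0, 0, 0, 0, 0, 0, 0, 0, 0, 0, 0]}}

```text
t: 13.5
position: [0.5175, 0.0816, 0.1582]
tool_rot: [0.088, 0.996, -0.0, -0.001]
force: [-0.3, -0.4, 0.5]
opening: 0.007
gripper_force: 0.0
```

```bash
python3 la.py 2
```

```text
[0.51749382 0.08159964 0.15823872] [-0.2584102  -0.36565938  0.53147902]
0.0 [np.float64(0.56), np.float64(0.3)] 0.1 [np.float64(0.52), np.float64(0.34)] 0.2 [np.float64(0.52), np.float64(0.4)] 0.3 [np.float64(0.6), np.float64(0.46)] 0.4 [np.float64(0.4), np.float64(0.66)] 0.5 [np.float64(0.6), np.float64(1.0)] 0.6 [np.float64(1.0), np.float64(1.0)] 0.7 [np.float64(0.48), np.float64(0.7)] 0.8 [np.float64(0.16), np.float64(0.58)] 0.9 [np.float64(0.08), np.float64(0.38)] 1.0 [np.float64(0.24), np.float64(0.26)] 1.1 [np.float64(0.32), np.float64(0.18)] 1.2 [np.float64(0.48), np.float64(0.14)] 1.3 [np.float64(0.56), np.float64(0.08)] 1.4 [np.float64(0.24), np.float64(0.08)] 1.5 [np.float64(0.0), np.float64(0.06)] 1.6 [np.float64(0.0), np.float64(0.1)] 1.7 [np.float64(0.0), np.float64(0.14)] 1.8 [np.float64(0.0), np.float64(0.18)]
```

>>> {"method": "jog_arm", "body": {"turn": [[0, 0, 0], [0, 0, 0], [0, 0, 0], [0, 0, 0], [0, 0, 0], [0, 0, 0], [0, 0, 0], [0, 0, 0], [0, 0, 0]], "dp": [[-0.62, 0.1, -0.95], [-0.62, 0.1, -0.95], [-0.52, 0.1, -1.15], [-0.52, 0.1, -1.15], [-0.35, 0.05, -1.2], [-0.35, 0.05, -1.2], [-0.12, 0, -0.85], [-0.12, 0, -0.7], [0, 0, 0]], "fingers": [0, 0, 0, 0, 0, 0, 0, 0, 0]}}

```text
t: 14.5
position: [0.4854, 0.0865, 0.0766]
tool_rot: [0.088, 0.996, -0.0, -0.001]
force: [-0.4, -0.0, -0.5]
opening: 0.007
gripper_force: 0.0
```

>>> {"method": "jog_arm", "body": {"turn": [[0, 0, 0], [0, 0, 0], [0, 0, 0], [0, 0, 0]], "dp": [[0, 0, -0.3], [0, 0, -0.2], [0, 0, -0.1], [0, 0, 0]], "fingers": [0, 0, 0, 0]}}

```text
t: 14.9
position: [0.4864, 0.0865, 0.0716]
tool_rot: [0.088, 0.996, 0.0, 0.0]
force: [-0.5, 0.5, 0.6]
opening: 0.005
gripper_force: 0.0
```

>>> {"method": "jog_arm", "body": {"turn": [[0, 0, 0], [0, 0, 0], [0, 0, 0]], "dp": [[0, 0, -0.2], [0, 0, -0.1], [0, 0, 0]], "fingers": [0, 0, 0]}}

```text
t: 15.2
position: [0.4863, 0.0865, 0.0684]
tool_rot: [0.088, 0.996, 0.0, 0.0]
force: [0.3, -0.2, -0.9]
opening: 0.003
gripper_force: 0.0
```

>>> {"method": "jog_arm", "body": {"turn": [[0, 0, 0], [0, 0, 0], [0, 0, 0]], "dp": [[0, 0, -0.1], [0, 0, -0.05], [0, 0, 0]], "fingers": [0, 0, 0]}}

```text
t: 15.5
position: [0.4863, 0.0865, 0.0681]
tool_rot: [0.088, 0.996, 0.0, 0.0]
force: [-2.7, -0.4, 11.7]
opening: 0.005
gripper_force: 5.7
```

The lid is on the rim: the finger stopped at 68 mm, as expected for a shut lid, with 12 N. One small extra press, then I rise, turn −90° and move beyond the clamp knob.

>>> {"method": "jog_arm", "body": {"turn": [[0, 0, 0], [0, 0, 0], [0, 0, 0], [0, 0, 0], [0, 0, 0], [0, 0, 0], [0, 0, 0], [0, 0, 0]], "dp": [[0, 0, -0.05], [0, 0, 0], [0, 0, 1], [0, 0, 3.5], [0, 0, 4], [0, 0, 4], [0, 0, 3], [0, 0, 0]], "fingers": [0, 0, 0, 0, 0, 0, 0, 0]}}

```text
t: 16.3
position: [0.4884, 0.0866, 0.2261]
tool_rot: [0.088, 0.996, 0.001, 0.004]
force: [-0.5, 1.0, -0.8]
opening: 0.004
gripper_force: 0.0
```

>>> {"method": "jog_arm", "body": {"turn": [[0, 0, -0.143], [0, 0, -0.143], [0, 0, -0.143], [0, 0, -0.143], [0, 0, -0.143], [0, 0, -0.143], [0, 0, -0.143], [0, 0, -0.143], [0, 0, -0.143], [0, 0, -0.143], [0, 0, -0.141], [0, 0, 0]], "dp": [[0.4, 0.75, 0], [0.7, 1.5, 0], [0.7, 1.5, 0], [0.7, 1.5, 0], [0.7, 1.5, 0], [0.7, 1.5, 0], [0.7, 1.5, 0], [0.7, 1.5, 0], [0.7, 1.5, 0], [0.6, 1.5, 0], [0.4, 1.5, 0], [0, 0, 0]], "fingers": [0, 0, 0, 0, 0, 0, 0, 0, 0, 0, 0, 0]}}

```text
t: 17.5
position: [0.556, 0.2453, 0.2202]
tool_rot: [0.767, 0.642, -0.001, -0.0]
force: [0.6, 0.6, 0.3]
opening: 0.002
gripper_force: 0.0
```

```bash
cat > cl.py <<'E'
from lidp import *
def tc(b,x=-.03,h=.0095):
    ky,kz=.107-.085*np.cos(b),.072+.085*np.sin(b)
    if b>1.2: oy,oz=.011,np.interp(b,[1.2,1.57],[.004,-.008])
    else:
        oy=.011*np.sin(b)-.010*max(0,1-b/.8);oz=.011 if oy<=0 else np.sqrt(.011**2-oy**2)
    return W([x,ky+oy+h,kz+oz+.008])
st=ctrl.read_state();print(st['position'],st['tool_rot'],st['qpos'].round(2))
A=[1.57,1.5,1.4,1.3,1.2,1.1,1,.9,.8,.7,.6,.5,.4,.3,.2,.1,0];P=np.array([tc(a) for a in A]);d=np.diff(P,axis=0)*100
for i,a in enumerate(A):print(a,P[i].round(4),d[i-1].round(2) if i else '')
E
python3 cl.py; python3 la.py 3
```

```text
[0.55598595 0.24530078 0.22022593] [ 7.66724453e-01  6.41975909e-01 -5.98767545e-04 -4.31944021e-04] [0.29 0.51 1.3  0.   1.33 0.47]
1.57 [0.5525 0.2247 0.157 ] 
1.5 [0.5515 0.2188 0.1591] [-0.1  -0.59  0.21]
1.4 [0.55   0.2105 0.1613] [-0.15 -0.83  0.22]
1.3 [0.5486 0.2024 0.1627] [-0.14 -0.82  0.14]
1.2 [0.5471 0.1937 0.1632] [-0.15 -0.87  0.06]
1.1 [0.5456 0.1856 0.1607] [-0.14 -0.81 -0.25]
1 [0.5443 0.1778 0.1575] [-0.14 -0.78 -0.33]
0.9 [0.543  0.1704 0.1534] [-0.13 -0.74 -0.4 ]
0.8 [0.5417 0.1634 0.1486] [-0.12 -0.7  -0.48]
0.7 [0.5404 0.1557 0.1441] [-0.14 -0.77 -0.46]
0.6 [0.5391 0.1485 0.1383] [-0.13 -0.72 -0.57]
0.5 [0.538  0.142  0.1316] [-0.11 -0.65 -0.67]
0.4 [0.5369 0.1361 0.1241] [-0.1  -0.58 -0.75]
0.3 [0.536  0.131  0.1161] [-0.09 -0.51 -0.8 ]
0.2 [0.5353 0.1267 0.1079] [-0.08 -0.44 -0.82]
0.1 [0.5347 0.1231 0.0995] [-0.06 -0.36 -0.84]
0 [0.5342 0.1204 0.091 ] [-0.05 -0.27 -0.85]
[0.55598595 0.24530078 0.22022593] [0.57159936 0.5788273  0.25634677]
0.0 [np.float64(1.0), np.float64(0.86)] 0.1 [np.float64(0.84), np.float64(0.6)] 0.2 [np.float64(0.4), np.float64(0.46)] 0.3 [np.float64(0.28), np.float64(0.32)] 0.4 [np.float64(0.2), np.float64(0.28)] 0.5 [np.float64(0.08), np.float64(0.24)] 0.6 [np.float64(0.16), np.float64(0.2)] 0.7 [np.float64(0.28), np.float64(0.16)] 0.8 [np.float64(0.24), np.float64(0.16)] 0.9 [np.float64(0.24), np.float64(0.14)] 1.0 [np.float64(0.4), np.float64(0.12)] 1.1 [np.float64(0.56), np.float64(0.1)] 1.2 [np.float64(0.52), np.float64(0.08)] 1.3 [np.float64(0.48), np.float64(0.1)] 1.4 [np.float64(0.0), np.float64(0.1)] 1.5 [np.float64(0.0), np.float64(0.08)] 1.6 [np.float64(0.0), np.float64(0.1)] 1.7 [np.float64(0.0), np.float64(0.14)] 1.8 [np.float64(0.0), np.float64(0.2)]
```

The lid reads shut (0.0). Next, descend behind the knob and push it along its arc.

>>> {"method": "jog_arm", "body": {"turn": [[0, 0, 0], [0, 0, 0], [0, 0, 0], [0, 0, 0]], "dp": [[0, 0, -2], [0, 0, -2.5], [0, 0, -1.8], [0, 0, 0]], "fingers": [0, 0, 0, 0]}}

```text
t: 18.0
position: [0.5544, 0.2426, 0.1557]
tool_rot: [0.766, 0.643, -0.003, -0.001]
force: [0.2, -0.7, 0.7]
opening: 0.009
gripper_force: 0.0
```

>>> {"method": "jog_arm", "body": {"turn": [[0, 0, 0], [0, 0, 0], [0, 0, 0], [0, 0, 0], [0, 0, 0], [0, 0, 0], [0, 0, 0], [0, 0, 0]], "dp": [[-0.2, -1.0, 0], [-0.15, -1.0, 0], [-0.1, -0.6, 0.2], [-0.15, -0.8, 0.2], [-0.15, -0.8, 0.15], [-0.15, -0.9, 0.05], [-0.15, -0.8, -0.25], [0, 0, 0]], "fingers": [0, 0, 0, 0, 0, 0, 0, 0]}}

```text
t: 18.8
position: [0.5455, 0.1837, 0.1619]
tool_rot: [0.767, 0.641, -0.0, 0.0]
force: [0.1, -0.0, 0.0]
opening: 0.001
gripper_force: 0.2
```

```bash
cat > ca.py <<'E'
from h import *
from lidp import W
import sys
n=sys.argv[1];q=[.5608,.0955,-.174];st=ctrl.read_state();print(st['position'],st['force'])
for nm in('side','scene'):
    c=ctrl.get_calibration(nm);g=cv2.cvtColor(save(nm,'%sc%s.png'%(nm,n)),cv2.COLOR_RGB2GRAY)
    for b in np.arange(-.1,1.7,.1):
        u,v=proj(c,W([-.03,.107-.085*np.cos(b),.072+.085*np.sin(b)],q)).round().astype(int)
        print(round(b,1),int(g[v-2:v+3,u-2:u+3].mean()),end='; ')
    print()
E
python3 ca.py 1
```

```text
[0.54554805 0.18373837 0.16192958] [ 0.09322642 -0.03383559  0.03224867]
-0.1 120; 0.0 114; 0.1 46; 0.2 7; 0.3 7; 0.4 35; 0.5 29; 0.6 22; 0.7 51; 0.8 51; 0.9 34; 1.0 10; 1.1 7; 1.2 19; 1.3 45; 1.4 50; 1.5 49; 1.6 49; 
-0.1 128; 0.0 136; 0.1 137; 0.2 100; 0.3 48; 0.4 29; 0.5 34; 0.6 42; 0.7 41; 0.8 37; 0.9 30; 1.0 33; 1.1 52; 1.2 60; 1.3 73; 1.4 64; 1.5 70; 1.6 75;
```

The knob is near 1.05 rad and following. Continuing.

>>> {"method": "jog_arm", "body": {"turn": [[0, 0, 0], [0, 0, 0], [0, 0, 0], [0, 0, 0], [0, 0, 0], [0, 0, 0], [0, 0, 0], [0, 0, 0], [0, 0, 0]], "dp": [[-0.1, -0.6, -0.45], [-0.13, -0.75, -0.4], [-0.12, -0.7, -0.48], [-0.14, -0.77, -0.46], [-0.13, -0.72, -0.57], [-0.11, -0.65, -0.67], [-0.1, -0.58, -0.75], [-0.1, -0.5, -0.8], [0, 0, 0]], "fingers": [0, 0, 0, 0, 0, 0, 0, 0, 0]}}

```text
t: 19.8
position: [0.5356, 0.1314, 0.1148]
tool_rot: [0.767, 0.642, -0.001, -0.001]
force: [-0.1, 0.5, 0.2]
opening: 0.007
gripper_force: 0.0
```

```bash
python3 ca.py 2
```

```text
[0.53558926 0.13141066 0.11481579] [-0.14785721  0.51248203  0.20854878]
-0.1 122; 0.0 115; 0.1 46; 0.2 6; 0.3 9; 0.4 39; 0.5 50; 0.6 50; 0.7 48; 0.8 49; 0.9 49; 1.0 71; 1.1 76; 1.2 52; 1.3 36; 1.4 49; 1.5 61; 1.6 61; 
-0.1 126; 0.0 117; 0.1 62; 0.2 32; 0.3 41; 0.4 66; 0.5 74; 0.6 64; 0.7 62; 0.8 64; 0.9 71; 1.0 72; 1.1 75; 1.2 71; 1.3 73; 1.4 74; 1.5 75; 1.6 75;
```

>>> {"method": "jog_arm", "body": {"turn": [[0, 0, 0], [0, 0, 0], [0, 0, 0], [0, 0, 0]], "dp": [[-0.1, -0.4, -0.8], [-0.05, -0.35, -0.8], [0, -0.3, -0.5], [0, 0, 0]], "fingers": [0, 0, 0, 0]}}

```text
t: 20.3
position: [0.5343, 0.1213, 0.0942]
tool_rot: [0.767, 0.642, -0.001, -0.0]
force: [0.5, -0.3, 0.6]
opening: 0.006
gripper_force: 0.0
```

>>> {"method": "jog_arm", "body": {"turn": [[0, 0, 0], [0, 0, 0], [0, 0, 0]], "dp": [[0, 0, -0.2], [0, 0, -0.1], [0, 0, 0]], "fingers": [0, 0, 0]}}

```text
t: 20.6
position: [0.5349, 0.1218, 0.0923]
tool_rot: [0.767, 0.642, 0.0, 0.0]
force: [-1.2, -0.7, -0.1]
opening: 0.001
gripper_force: 0.1
```

>>> {"method": "jog_arm", "body": {"turn": [[0, 0, 0], [0, 0, 0]], "dp": [[0, 0, -0.1], [0, 0, 0]], "fingers": [0, 0]}}

```text
t: 20.8
position: [0.535, 0.1218, 0.0913]
tool_rot: [0.767, 0.642, 0.0, 0.0]
force: [-0.2, -0.4, 1.2]
opening: 0.003
gripper_force: 0.4
```

>>> {"method": "jog_arm", "body": {"turn": [[0, 0, 0], [0, 0, 0]], "dp": [[0, 0, -0.1], [0, 0, 0]], "fingers": [0, 0]}}

```text
t: 21.0
position: [0.5351, 0.1218, 0.0907]
tool_rot: [0.767, 0.642, 0.0, 0.0]
force: [-0.1, -1.4, 5.7]
opening: 0.01
gripper_force: 2.4
```

>>> {"method": "jog_arm", "body": {"turn": [[0, 0, 0], [0, 0, 0]], "dp": [[0, 0, -0.1], [0, 0, 0]], "fingers": [0, 0]}}

```text
t: 21.2
position: [0.5351, 0.1218, 0.0904]
tool_rot: [0.767, 0.642, 0.0, 0.0]
force: [-3.2, -1.4, 9.8]
opening: 0.004
gripper_force: 5.0
```

>>> {"method": "jog_arm", "body": {"turn": [[0, 0, 0], [0, 0, 0]], "dp": [[0, 0, -0.05], [0, 0, 0]], "fingers": [0, 0]}}

```text
t: 21.4
position: [0.5352, 0.1218, 0.0903]
tool_rot: [0.767, 0.642, 0.001, 0.001]
force: [-4.3, -2.3, 13.2]
opening: 0.005
gripper_force: 6.3
```

>>> {"method": "jog_arm", "body": {"turn": [[0, 0, 0], [0, 0, 0], [0, 0, 0], [0, 0, 0], [0, 0, 0], [0, 0, 0], [0, 0, 0]], "dp": [[0, 0, 0.8], [0, 0, 2], [0, 0, 3], [0, 0, 4], [0, 0, 3], [0, 0, 0], [0, 0, 0]], "fingers": [0, 0, 0, 0, 0, 0, 0]}}

```text
t: 22.1
position: [0.5349, 0.1219, 0.217]
tool_rot: [0.767, 0.642, 0.0, 0.0]
force: [-0.1, -0.7, -0.4]
opening: 0.01
gripper_force: 0.0
```

```bash
python3 ca.py 3
python3 - <<'E'
import cv2,numpy as np
a=cv2.imread('pics/sidec3.png')[100:340,250:510];b=cv2.imread('pics/scenec3.png')[150:310,200:460]
a=cv2.resize(a,(390,360));b=cv2.resize(b,(390,240))
o=np.hstack([cv2.resize(a,(390,360)),np.vstack([b,np.zeros((120,390,3),np.uint8)])]);cv2.imwrite('pics/fin.png',o)
E
```

```text
[0.53492565 0.12193951 0.21703954] [-0.05080193 -0.69130336 -0.4442397 ]
-0.1 39; 0.0 7; 0.1 24; 0.2 46; 0.3 51; 0.4 54; 0.5 99; 0.6 133; 0.7 134; 0.8 134; 0.9 134; 1.0 134; 1.1 134; 1.2 134; 1.3 133; 1.4 133; 1.5 133; 1.6 133; 
-0.1 52; 0.0 32; 0.1 50; 0.2 65; 0.3 44; 0.4 26; 0.5 26; 0.6 30; 0.7 32; 0.8 42; 0.9 47; 1.0 59; 1.1 70; 1.2 72; 1.3 74; 1.4 75; 1.5 75; 1.6 75;
```

View pics/fin.png

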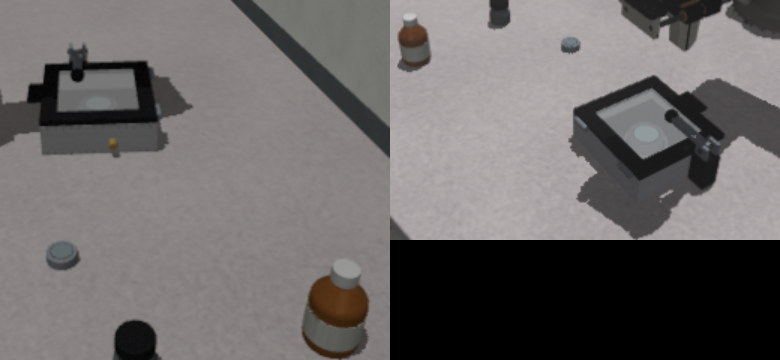

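The picture shows the lid shut and the clamp arm down, with its knob over the lid near (77,75). The cell is in the ring under the window, and the small cell, canister and bottle have not moved.

```bash
python3 -c "
from bench import ctrl
print(ctrl.sign_off())"
```

```text
the job is handed in; nothing more can be done
None
```

I handed the job in after about 22 s of robot time: the large cell is in the ring, window up and level, the lid is shut and the clamp was then swung down onto it, with the small cell, canister and bottle left where they stood.

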